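Pull the spice rack's joint tight with the hex key

TASK

The right-hand end panel of the small wooden spice rack still stands off from its base board. Take the hex key from its wooden stand, feel it into the hex socket at the bottom of the round well in the base board, and turn it clockwise, a quarter turn or so to each grip, until the panel is drawn fully up against the board. Leave the key standing upright in the socket, let go of it, and do not knock the mug or the spice jar.

Things in the scene. Friction and masses are not known exactly. Their poses are not given: they have to be found in the camera images.
- key_grip (a point): Centre of the hex key's square black plastic grip (26 x 26 x 42 mm), 69 mm above the foot of the key. z points up along the key; x and y are square to the grip's four flat sides. The key is loose, 91 mm long, 100 to 160 g. It starts upright, hanging by its collar in a hole of its stand, at any yaw.
- key_tip (a point): Centre of the foot of the key's steel hex shank, same axes as key_grip. Shank: 20 mm across flats, 23 mm across corners, 44 mm long, the lowest 2.5 mm tapering to 18 mm across flats; two flats face +x and -x. Between shank and grip sits a round steel collar, 40 mm wide, 4 mm thick.
- key_stand: Fixed square block of darker wood, 64 x 64 x 50 mm, with a round hole 26.6 mm wide and 47 mm deep in its top that holds the key. Origin under its middle, z up. It stands left or right of the rack; the mug stands on the other side.
- rack: Small spice rack of pale wood, fixed to the worktop. Origin under the middle of its base board (130 x 160 x 34 mm in x, y, z); y runs to its left end, z up. A 70 mm high end panel stands at each end, the left one fixed, the right one (at -y) moving; a thin steel rail runs along the back, at x = +57 mm, 55 mm high.
- well_mouth (a point): Centre of the mouth of the round well in the top face of the base board, 34 mm above the worktop, 10 mm right of the board's middle; axes as the rack's. The well is 25 mm wide and 14 mm deep; its bottom is a steel cam with the hex socket. With its foot 14 to 20 mm below this point the key rests or bites on the cam's edge and is not yet in.
- socket_floor (a point): Centre of the floor of the hex socket in the cam, 28 mm below well_mouth; axes as the rack's, not the cam's. Socket: 21.8 mm across flats, 14 mm deep. The way its flats lie is not given: press the key on it with 2 to 6 N, ease off, turn it a little, press again, over at most 60 degrees, until it drops in; if it bites 3 to 8 mm deep, wiggle it. In the socket it has 10 degrees of play each way.
- end_panel (a joint): How far the right end panel (130 x 15 x 70 mm) is drawn in, m: 0 with the joint open by 12 mm, 0.012 tight against the board. It starts at 0 to 0.002 and cannot be pushed in by hand. The cam draws it, 12 mm for 180 degrees clockwise from above; the cam is stiff (about 0.4 N m), stays where it is left, and ends at a hard stop when the panel is tight.
- mug: Plain white mug, 88 mm wide, 127 mm over its handle, 95 mm high, loose; origin at its underside. To be left alone.
- spice_jar: Small spice jar with a round cap, 47 mm wide, 97 mm high, loose; origin at its underside. To be left alone.
Things that resemble listed ones, but are neither listed nor needed, are in the scene too. There is more than one size of the part that bears key_grip; the job needs the larger.

How it is judged:
By the outcome, as a careful person would: the job done as asked, in the order asked, and still so for the second after the job is handed in, with the robot touching nothing.
It also fails if it takes over 67 s, if anything falls off the work surface, if the arm or the gripper's body presses on something with over 40 N, if the wrist force passes 120 N, or if a joint passes its speed limit or range.

ROBOT

A 7-joint arm with a two-finger parallel gripper is mounted at the origin on a cart in front of the work surface, level with it; the furniture and walls round the work are solid. World frame = base frame: x ahead of the robot, y to its left, z up, the work surface at z = 0. Lengths are in m, angles in rad, forces in N, time in s.
With the tool pointing down it reaches from about 0.4 to 0.85 m from the base axis. Payload 4.5 kg.
Tool frame: the origin (TCP) lies on the centre line of the jaws, within the pads' length; the fingertips stand 14 mm ahead of it and the grasp point (between the pads) lies 5 mm behind it; z points along the fingers, y is the line along which they close (so a half turn about z gives the same grasp; the last joint's range is limited). The gripper opens to 85 mm and grips with 20 to 120 N. Pads are 22 mm wide; open, the fingers measure 114 mm over their backs; the gripper's body (76 mm by 85 mm) begins 54 mm behind the grasp point. The pads swing forward as they close: fully open they stand 13 mm farther back than shut.
Start: joints at [1.237, 0.689, -0.195, 1.565, 0.157, 0.902, -0.215], TCP at [0.225, -0.583, 0.245] pointing down, gripper open.
Joint ranges: [-3.01, 3.01], [-0.46, 2.08], [-1.47, 1.51], [0.13, 2.56], [-1, 4.14], [0.04, 2.09], [-2.66, 2.66]. Speed limits (rad/s): [2.57, 2.57, 3.14, 3.14, 3.14, 3.14, 3.14].

INTERFACE

Orientations are given as a unit quaternion [x, y, z, w].
In Python, from rig import sense, grab_frame, order gives the robot as it stands.
- The arm moves only by the tool step_arm, never from a script. Its argument "rows" is a list of rows, each a list of 3 entries, a list of its own where there are three numbers: the shift along the tool's x, y, z in cm, then the turn, a rotation vector about the tool's x, y, z in rad, then the closure in counts, from 0 (fully open) to 255 (shut). A call has exactly 5 rows; each row shifts and turns the commanded pose from where the row before left it, along the tool's axes as they then stand; what a row does not reach is not made up. A row lasts 1/12 s, in which the tool goes at most 41.7 mm and 7.16 degrees, less where a joint would pass 70% of its speed; a pose out of reach is approached as far as the arm can. A call is refused whole if a number of a shift passes 4.17 or a number of a turn 0.125, either way. A call with a gripper value outside its range is refused whole. The fingers move at their own pace and stop on an object; the grip force is fixed at half the most. Time passes only in rows, so rows that do not move let the fingers close, or fill a call up. It gives the time, the measured TCP pose, the force, the opening and the grip force at its end, in the units of the state.
- sense(): the state, without advancing time (a new reading comes with each control period).
- grab_frame(name): name is "scene" or "top"; returns a dict with "image" (400x640x3 uint8, red, green, blue), "fov_y" (degrees; the focal length in pixels is half the picture's height over the tangent of half this angle, whatever the lens; pixels are square), "cx", "cy" (the principal point, pixels), "rvec" (rotation vector, rad) and "tvec" (3), from world to camera coordinates, as OpenCV has them. Camera axes: x right, y down, z forward; pixel columns grow to the right and rows downward; lengths in m; the calibration is good to about 2 mm. A picture is of the moment at which its call begins. There is no depth.
- order.sign_off(): hands the job in; it is judged then, once.
The state is a dict: "clock": time; "qpos": joint angles; "joint_vel": joint speeds; "tau": joint torques, N m; "position": TCP position; "tcp_rot": TCP orientation; "wrist_force": force on the tool from outside, world axes, zero at the start; "moment": the same for the moment, N m; "finger_gap": finger opening in m; "grip_force": force on a finger pad.
Only numpy, scipy, OpenCV 4.12 (cv2) and the standard library are available. Lean on these libraries where they do the work, as an engineer would, in place of code of your own. Each camera call takes 0.05 s, during which the arm holds its last target. There are 200 camera calls.

## Working session

There is one attempt and no reset: what is moved stays moved. The work goes in short steps, Python scripts to look and compute and a tool call to move; the robot and the scene stay as the last step left them, time stands still between calls to the robot, and variables do not carry over. Pictures are saved under pics/ and viewed, at most 10 in all, crops included, and the job is handed in when it is done.

Besides the shell and the picture viewer there is one more tool, called after "Emit:" in YAML: its name, and indented under it one key for each argument. step_arm: Moves the arm, as the interface text tells. Its arguments: {"type":"object","properties":{"rows":{"type":"array"}},"required":["rows"]}

```bash
mkdir -p pics; ls
cat > h.py <<'E'
import numpy as np, cv2
from rig import sense, grab_frame, order
from scipy.spatial.transform import Rotation as R
def cam(n):
    f=grab_frame(n); im=f["image"]; fl=im.shape[0]/2/np.tan(np.radians(f["fov_y"])/2)
    K=np.array([[fl,0,f["cx"]],[0,fl,f["cy"]],[0,0,1]])
    return im,K,R.from_rotvec(np.ravel(f["rvec"])).as_matrix(),np.ravel(f["tvec"])
def ray(c,uv,z):
    im,K,r,t=c; d=r.T@np.linalg.solve(K,[uv[0],uv[1],1]); o=-r.T@t
    return o+d*(z-o[2])/d[2]
def proj(c,p):
    im,K,r,t=c; q=K@(r@np.array(p)+t); return q[:2]/q[2]
def save(c,n): cv2.imwrite(f"pics/{n}.png",cv2.cvtColor(c[0],cv2.COLOR_RGB2BGR))
E
python3 - <<'E'
from h import *
for n in("scene","top"):
    c=cam(n); save(c,n+"0"); print(n,c[1][0,0],-c[2].T@c[3])
    np.savez(n+"0.npz",im=c[0],K=c[1],r=c[2],t=c[3])
s=sense(); print({k:np.round(v,3) for k,v in s.items()})
E
```

```text
pics
scene 378.37988885120586 [ 0.10691982 -0.56811954  0.59513189]
top 362.31293258056155 [0.4252993  0.0282834  0.99289812]
{'clock': np.float64(0.1), 'qpos': array([ 1.237,  0.69 , -0.195,  1.566,  0.157,  0.903, -0.215]), 'joint_vel': array([-0.002, -0.002, -0.001, -0.003,  0.   , -0.001,  0.001]), 'tau': array([-4.0000e-03, -5.4061e+01, -1.2720e+00, -1.5899e+01,  9.0000e-03,
        4.0000e-03, -0.0000e+00]), 'position': array([ 0.224, -0.583,  0.245]), 'tcp_rot': array([ 0.983,  0.183, -0.   , -0.001]), 'wrist_force': array([ 0.834,  0.4  , -0.044]), 'moment': array([0.028, 0.007, 0.027]), 'grip_force': np.float64(0.0), 'finger_gap': np.float64(0.085)}
```

View pics/scene0.png

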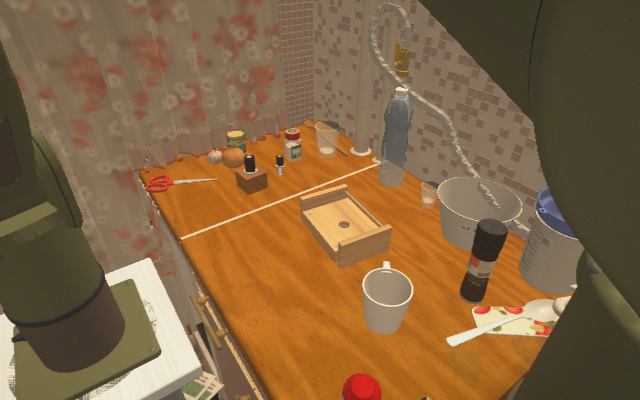

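View pics/top0.png

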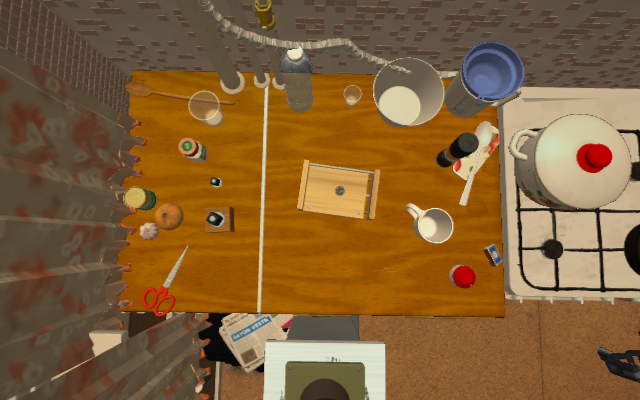

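The scene view shows the rack at (345,225), with the well at (344,225). The wooden stand with the black-gripped key is at (250,175), and a smaller key stands loose at (280,163). In the top view:
- **Key in stand:** (216,218)
- **Small key:** (216,182)
- **Well:** (340,190)
- **Mug:** (432,225)
- **Spice jar:** (192,149)

Things that could be taken for the key are the black grip in the stand (top 216,218), the small black-gripped key (216,182) and the black pepper mill (460,147). I choose the one in the wooden stand and will check it in a crop.

Run:
```python
from h import *
L=lambda n:(lambda d:(d['im'],d['K'],d['r'],d['t']))(np.load(n+"0.npz"))
T,S=L("top"),L("scene")
a=cv2.resize(T[0][170:245,190:250],None,fx=6,fy=6,interpolation=cv2.INTER_CUBIC)
b=cv2.resize(S[0][145:200,225:295],None,fx=6,fy=6,interpolation=cv2.INTER_CUBIC)
c=cv2.resize(T[0][150:225,290:385],None,fx=4,fy=4,interpolation=cv2.INTER_CUBIC)
o=np.zeros((600,800,3),np.uint8); o[:450,:360]=a; o[:300,380:380+b.shape[1]][:, :420]=b[:300,:420]; o[300:600,400:780]=c
cv2.imwrite("pics/crop0.png",o[:,:,::-1])
for n,uv,z in(("key top",(216,218),.093),("well",(340,190),.034),("jar",(192,149),.097),("mug",(434,224),.095),("small",(216,182),.06)):print(n,ray(T,uv,z).round(3))
```

```text
key top [0.468 0.277 0.093]
well [ 0.552 -0.033  0.034]
jar [0.641 0.345 0.097]
mug [ 0.463 -0.263  0.095]
small [0.563 0.291 0.06 ]
```

View pics/crop0.png

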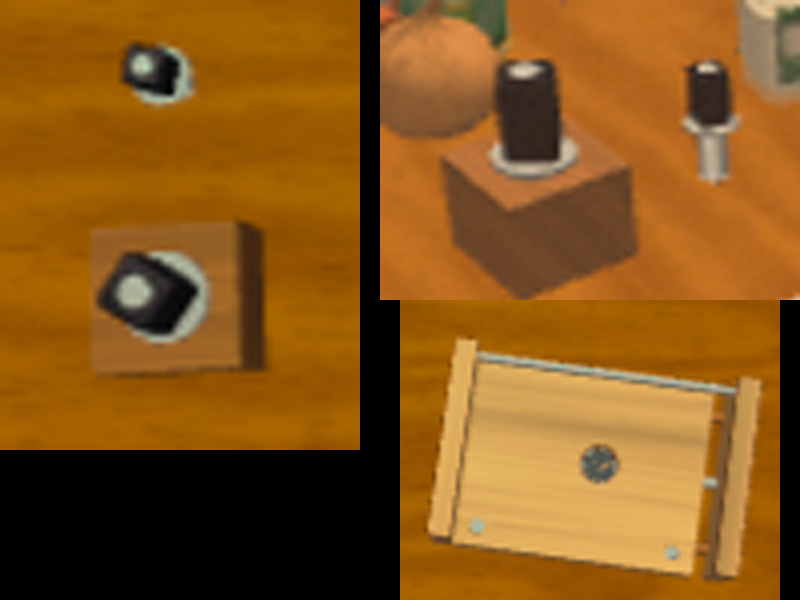

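The crop shows a large grip in the dark stand, with a wide collar, and a visibly smaller key to the upper right. The stand's key is the right one. Its top disc is at top-view (212.2,218.7), and the grip's sides lie roughly 45° to the image axes.

```bash
cat >> h.py <<'E'
def state():
    s=sense(); m=R.from_quat(s["tcp_rot"]).as_matrix(); return s,np.array(s["position"]),m
def rows(wps,thd,n,pos=None,th=None):
    """rows along way-points (equal arc length), yaw to thd deg spread over n rows"""
    s,p,m=state(); p=p if pos is None else np.array(pos); th=np.arctan2(m[1,0],m[0,0]) if th is None else np.radians(th)
    P=np.vstack([p]+list(wps)); L=np.r_[0,np.cumsum(np.linalg.norm(np.diff(P,axis=0),axis=1))]
    w=np.linspace(0,L[-1],n+1); Q=np.array([np.interp(w,L,P[:,i]) for i in range(3)]).T
    dth=(np.radians(thd)-th)/n
    for i in range(n):
        d=Q[i+1]-Q[i]; c,sn=np.cos(th),np.sin(th)
        print(i,np.round([100*(d[0]*c+d[1]*sn),100*(d[0]*sn-d[1]*c),-100*d[2]],2),"turn",round(-dth,3)); th+=dth
def show():
    s,p,m=state(); print("t",round(s["clock"],2),"pos",p.round(4),"yaw",round(np.degrees(np.arctan2(m[1,0],m[0,0])),1),"tilt",np.round(m[:2,2],3),"F",np.round(s["wrist_force"],1),"M",np.round(s["moment"],2),"gap",round(float(s["finger_gap"]),4),"q",np.round(s["qpos"],2))
E
python3 - <<'E'
from h import *
L=lambda n:(lambda d:(d['im'],d['K'],d['r'],d['t']))(np.load(n+"0.npz"))
T,S=L("top"),L("scene")
print("keytop",ray(T,(212.2,218.7),.097).round(4),"collar",ray(T,(218,219.5),.054).round(4))
# scene crop: disc (525,72)->, collar centre (534,155)
print("scene keytop",ray(S,(225+(525-380)/6,145+72/6),.097).round(4),"collar",ray(S,(225+(534-380)/6,145+157/6),.054).round(4))
# well: dark blob
for c,(u,v),z in((T,(340,190),.034),(S,(344,225),.034)):
    g=cv2.cvtColor(c[0],cv2.COLOR_RGB2HSV)[v-10:v+11,u-12:u+13]; g=cv2.resize(g[:,:,1],None,fx=8,fy=8,interpolation=cv2.INTER_CUBIC)
    _,m=cv2.threshold(g,0,255,cv2.THRESH_BINARY_INV+cv2.THRESH_OTSU)
    k=max(cv2.findContours(m,0,2)[0],key=cv2.contourArea); e=cv2.fitEllipse(k); uv=((e[0][0]+.5)/8-.5+u-12,(e[0][1]+.5)/8-.5+v-10)
    print("well",np.round(uv,2),np.array(e[1])/8,ray(c,uv,z).round(4))
a,b=ray(T,(290+478/4-100,150+(357-300)/4),.055),ray(T,(290+735/4-100,150+(390-300)/4),.055)
print("rack yaw",np.degrees(np.arctan2(*(a-b)[1::-1]))-90 if 0 else np.degrees(np.arctan2((a-b)[1],(a-b)[0]))-90)
# grip edge dirs on top plane
q=[ray(T,(190+x/6,170+y/6),.097) for x,y in((128,252),(98,297),(138,332))]
for i in(0,1): d=q[i+1]-q[i]; print(np.degrees(np.arctan2(d[1],d[0])),np.linalg.norm(d))
rows([(0.45,-.25,.245),(.53,0,.245),(.468,.277,.22)],142,26)
E
```

```text
keytop [0.4661 0.2853 0.097 ] collar [0.4663 0.2826 0.054 ]
scene keytop [0.4681 0.2822 0.097 ] collar [0.4666 0.28   0.054 ]
well [339.3  190.84] [8.14136219 8.91100407] [ 0.5492 -0.0316  0.034 ]
well [343.68 226.38] [2.42829108 7.09184933] [ 0.5456 -0.0387  0.034 ]
rack yaw -6.384967381333908
148.70324112512444 0.02192655970041758
-129.36319243688118 0.022162337399647927
0 [ 3.   -2.08 -0.  ] turn -0.081
1 [ 3.16 -1.83 -0.  ] turn -0.081
2 [ 3.3  -1.57 -0.  ] turn -0.081
3 [ 3.41 -1.3  -0.  ] turn -0.081
4 [ 3.51 -1.02 -0.  ] turn -0.081
5 [ 3.58 -0.73 -0.  ] turn -0.081
6 [ 3.62 -0.44 -0.  ] turn -0.081
7 [ 3.65 -0.14 -0.  ] turn -0.081
8 [ 3.65  0.15 -0.  ] turn -0.081
9 [ 3.62  0.45 -0.  ] turn -0.081
10 [ 3.58  0.74 -0.  ] turn -0.081
11 [ 3.65  0.01 -0.  ] turn -0.081
12 [ 3.64  0.3  -0.  ] turn -0.081
13 [ 3.6   0.59 -0.  ] turn -0.081
14 [ 3.54  0.88 -0.  ] turn -0.081
15 [ 3.46  1.16 -0.  ] turn -0.081
16 [ 3.36  1.44 -0.  ] turn -0.081
17 [ 3.23  1.71 -0.  ] turn -0.081
18 [3.53 0.5  0.26] turn -0.081
19 [3.61 0.43 0.32] turn -0.081
20 [3.56 0.72 0.32] turn -0.081
21 [3.49 1.01 0.32] turn -0.081
22 [3.4  1.29 0.32] turn -0.081
23 [3.28 1.56 0.32] turn -0.081
24 [3.15 1.82 0.32] turn -0.081
25 [2.99 2.07 0.32] turn -0.081
```

Emit:
step_arm:
  rows:
    - [[3.0,-2.1,0],[0,0,-0.08],0]
    - [[3.2,-1.8,0],[0,0,-0.08],0]
    - [[3.3,-1.6,0],[0,0,-0.08],0]
    - [[3.4,-1.3,0],[0,0,-0.08],0]
    - [[3.5,-1.0,0],[0,0,-0.08],0]

```text
clock: 0.52
position: [0.3283, -0.4306, 0.2451]
tcp_rot: [0.927, 0.376, -0.0, -0.0]
wrist_force: [0.8, -0.9, -0.3]
finger_gap: 0.0856
grip_force: 0.0
```

Emit:
step_arm:
  rows:
    - [[3.6,-0.7,0],[0,0,-0.08],0]
    - [[3.6,-0.4,0],[0,0,-0.08],0]
    - [[3.6,-0.1,0],[0,0,-0.08],0]
    - [[3.6,0.1,0],[0,0,-0.08],0]
    - [[3.6,0.4,0],[0,0,-0.08],0]

```text
clock: 0.93
position: [0.4312, -0.2817, 0.2451]
tcp_rot: [0.833, 0.553, -0.0, -0.0]
wrist_force: [0.4, -1.1, -0.1]
finger_gap: 0.0854
grip_force: 0.0
```

Emit:
step_arm:
  rows:
    - [[3.6,0.7,0],[0,0,-0.08],0]
    - [[3.6,0,0],[0,0,-0.08],0]
    - [[3.6,0.3,0],[0,0,-0.08],0]
    - [[3.6,0.6,0],[0,0,-0.08],0]
    - [[3.5,0.9,0],[0,0,-0.08],0]

```text
clock: 1.35
position: [0.498, -0.1142, 0.2451]
tcp_rot: [0.707, 0.707, -0.0, -0.0]
wrist_force: [0.3, -0.5, -0.4]
finger_gap: 0.0854
grip_force: 0.0
```

Emit:
step_arm:
  rows:
    - [[3.4,1.2,0],[0,0,-0.08],0]
    - [[3.3,1.4,0],[0,0,-0.08],0]
    - [[3.2,1.7,0],[0,0,-0.08],0]
    - [[3.5,0.5,0.3],[0,0,-0.08],0]
    - [[3.6,0.4,0.3],[0,0,-0.08],0]

```text
clock: 1.77
position: [0.5236, 0.0588, 0.239]
tcp_rot: [0.553, 0.833, 0.001, 0.0]
wrist_force: [0.4, 0.8, -0.3]
finger_gap: 0.0856
grip_force: 0.0
```

Run:
```python
from h import *
show(); rows([(.4665,.2825,.17)],144,8)
```

```text
t 1.77 pos [0.5236 0.0588 0.239 ] yaw 112.9 tilt [0.001 0.001] F [ 0.4  0.8 -0.3] M [ 0.02 -0.01 -0.  ] gap 0.0856 q [ 0.16  0.62 -0.59  1.86  0.46  0.8  -0.27]
0 [2.85 0.43 0.86] turn -0.068
1 [2.82 0.62 0.86] turn -0.068
2 [2.77 0.81 0.86] turn -0.068
3 [2.71 1.   0.86] turn -0.068
4 [2.63 1.18 0.86] turn -0.068
5 [2.55 1.36 0.86] turn -0.068
6 [2.45 1.53 0.86] turn -0.068
7 [2.34 1.69 0.86] turn -0.068
```

Emit:
step_arm:
  rows:
    - [[2.9,0.4,0.9],[0,0,-0.07],0]
    - [[2.8,0.6,0.9],[0,0,-0.07],0]
    - [[2.8,0.8,0.9],[0,0,-0.07],0]
    - [[2.7,1.0,0.9],[0,0,-0.07],0]
    - [[2.6,1.2,0.9],[0,0,-0.07],0]

```text
clock: 2.18
position: [0.4855, 0.1979, 0.1936]
tcp_rot: [0.399, 0.917, -0.0, -0.0]
wrist_force: [1.5, -0.2, 0.4]
finger_gap: 0.0854
grip_force: 0.0
```

Emit:
step_arm:
  rows:
    - [[2.5,1.4,0.8],[0,0,-0.07],0]
    - [[2.4,1.5,0.8],[0,0,-0.07],0]
    - [[2.3,1.7,0.8],[0,0,-0.06],0]
    - [[0,0,0],[0,0,0],0]
    - [[0,0,0],[0,0,0],0]

```text
clock: 2.6
position: [0.4639, 0.2815, 0.1696]
tcp_rot: [0.305, 0.952, -0.0, -0.001]
wrist_force: [-0.0, -0.5, -0.2]
finger_gap: 0.0851
grip_force: 0.0
```

Run:
```python
from h import *
show(); rows([(.4665,.2825,.074)],144,5)
c=cam("scene");save(c,"s1"); a=cv2.resize(c[0][60:210,180:330],None,fx=4,fy=4,interpolation=cv2.INTER_CUBIC);cv2.imwrite("pics/s1c.png",a[:,:,::-1])
```

```text
t 2.6 pos [0.4639 0.2815 0.1696] yaw 144.5 tilt [-0.002  0.   ] F [-0.  -0.5 -0.2] M [-0.05 -0.05  0.05] gap 0.0851 q [-0.26  0.76 -0.64  1.87  0.65  0.73 -0.32]
0 [-0.03  0.05  1.91] turn 0.002
1 [-0.03  0.05  1.91] turn 0.002
2 [-0.03  0.05  1.91] turn 0.002
3 [-0.03  0.05  1.91] turn 0.002
4 [-0.03  0.05  1.91] turn 0.002
```

View pics/s1c.png

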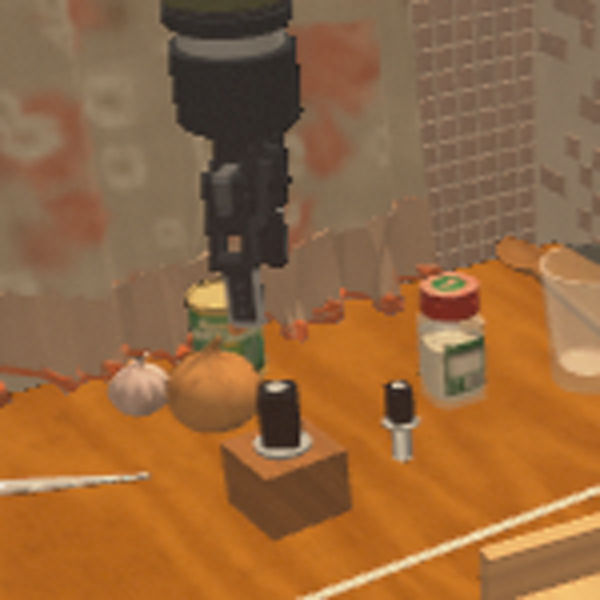

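The gripper's fingers end at about crop (245,315) above and left of the key's top at (280,385). I will check this against the projected TCP.

Run:
```python
from h import *
c=cam("scene"); s,p,m=state()
f=lambda p:((proj(c,p)-[180,60])*4+1.5).round()
for sy in(-.0425,.0425):
  for z in(.0,.014): print(sy,z,f(p+m@[0,sy,z]))
print("keytop",f([.4665,.2825,.097]),"col",f([.4665,.2825,.054]))
```

```text
-0.0425 0.0 [253. 323.]
-0.0425 0.014 [255. 343.]
0.0425 0.0 [276. 266.]
0.0425 0.014 [278. 286.]
keytop [276. 390.] col [282. 445.]
```

Emit:
step_arm:
  rows:
    - [[0,0,1.9],[0,0,0],0]
    - [[0,0.1,1.9],[0,0,0],0]
    - [[0,0.1,1.9],[0,0,0],0]
    - [[-0.1,0,1.9],[0,0,0],0]
    - [[0,0,1.9],[0,0,0],0]

```text
clock: 3.12
position: [0.4684, 0.2787, 0.0747]
tcp_rot: [0.309, 0.951, -0.0, 0.001]
wrist_force: [0.6, 0.0, 0.4]
finger_gap: 0.0853
grip_force: 0.0
```

Emit:
step_arm:
  rows:
    - [[0,0,0],[0,0,0],100]
    - [[0,0,0],[0,0,0],150]
    - [[0,0,0],[0,0,0],200]
    - [[0,0,0],[0,0,0],255]
    - [[0,0,0],[0,0,0],255]

```text
clock: 3.53
position: [0.4689, 0.2824, 0.0769]
tcp_rot: [0.307, 0.952, 0.003, 0.001]
wrist_force: [5.7, 8.2, 0.7]
finger_gap: 0.0253
grip_force: 18.1
```

Emit:
step_arm:
  rows:
    - [[0,0,0],[0,0,0],255]
    - [[0,0,0],[0,0,0],255]
    - [[0,0,0],[0,0,0],255]
    - [[0,0,0],[0,0,0],255]
    - [[0,0,0],[0,0,0],255]

```text
clock: 3.95
position: [0.4689, 0.2827, 0.0769]
tcp_rot: [0.307, 0.952, 0.002, 0.001]
wrist_force: [2.5, 1.9, 6.7]
finger_gap: 0.0249
grip_force: 62.4
```

```bash
python3 -c "
from h import *
show()"
```

```text
t 3.95 pos [0.4689 0.2827 0.0769] yaw 144.3 tilt [0.004 0.004] F [2.5 1.9 6.7] M [ 0.41 -0.52 -0.03] gap 0.0249 q [-0.33  0.89 -0.5   1.92  0.81  0.54 -0.45]
```

Emit:
step_arm:
  rows:
    - [[0,0,-1],[0,0,0],255]
    - [[0,0,-1.5],[0,0,0],255]
    - [[0,0,-2],[0,0,0],255]
    - [[0,0,-2.5],[0,0,0],255]
    - [[0,0,-2.5],[0,0,0],255]

```text
clock: 4.37
position: [0.4661, 0.2797, 0.171]
tcp_rot: [0.307, 0.952, -0.001, -0.001]
wrist_force: [0.4, -0.1, -1.5]
finger_gap: 0.0248
grip_force: 61.9
```

Emit:
step_arm:
  rows:
    - [[0,0,-1.5],[0,0,0],255]
    - [[0,0,0],[0,0,0],255]
    - [[0,0,0],[0,0,0],255]
    - [[0,0,0],[0,0,0],255]
    - [[0,0,0],[0,0,0],255]

```text
clock: 4.78
position: [0.4664, 0.2798, 0.184]
tcp_rot: [0.307, 0.952, -0.001, -0.001]
wrist_force: [-0.0, 1.1, -1.1]
finger_gap: 0.025
grip_force: 62.0
```

Run:
```python
from h import *
show()
rows([(.549,-.03,.18)],90,11)
```

```text
t 4.78 pos [0.4664 0.2798 0.184 ] yaw 144.3 tilt [-0.002 -0.002] F [-0.   1.1 -1.1] M [ 0.02  0.04 -0.01] gap 0.025 q [-0.24  0.74 -0.65  1.86  0.63  0.77 -0.29]
0 [-2.25 -1.85  0.04] turn 0.086
1 [-2.41 -1.65  0.04] turn 0.086
2 [-2.54 -1.43  0.04] turn 0.086
3 [-2.65 -1.21  0.04] turn 0.086
4 [-2.75 -0.98  0.04] turn 0.086
5 [-2.82 -0.74  0.04] turn 0.086
6 [-2.87 -0.49  0.04] turn 0.086
7 [-2.9  -0.24  0.04] turn 0.086
8 [-2.91  0.01  0.04] turn 0.086
9 [-2.9   0.26  0.04] turn 0.086
10 [-2.87  0.51  0.04] turn 0.086
```

Emit:
step_arm:
  rows:
    - [[-2.3,-1.8,0],[0,0,0.08],255]
    - [[-2.4,-1.6,0],[0,0,0.08],255]
    - [[-2.5,-1.4,0],[0,0,0.08],255]
    - [[-2.7,-1.2,0],[0,0,0.08],255]
    - [[-2.8,-1.0,0],[0,0,0.08],255]

```text
clock: 5.2
position: [0.5073, 0.139, 0.1841]
tcp_rot: [0.491, 0.871, -0.001, -0.001]
wrist_force: [-0.3, -0.2, -1.1]
finger_gap: 0.0249
grip_force: 61.8
```

Emit:
step_arm:
  rows:
    - [[-2.8,-0.8,0],[0,0,0.08],255]
    - [[-2.9,-0.5,0],[0,0,0.08],255]
    - [[-2.9,-0.3,0],[0,0,0.08],255]
    - [[-2.9,0,0],[0,0,0.08],255]
    - [[-2.9,0.2,0],[0,0,0.08],255]

```text
clock: 5.62
position: [0.549, -0.0006, 0.1841]
tcp_rot: [0.655, 0.756, -0.001, -0.001]
wrist_force: [0.9, 0.3, -1.2]
finger_gap: 0.0254
grip_force: 61.8
```

Emit:
step_arm:
  rows:
    - [[-2.4,0.4,0],[0,0,0.08],255]
    - [[0,0,0],[0,0,0],255]
    - [[0,0,0],[0,0,0],255]
    - [[0,0,0],[0,0,0],255]
    - [[0,0,0],[0,0,0],255]

```text
clock: 6.03
position: [0.5564, -0.0204, 0.1848]
tcp_rot: [0.682, 0.731, 0.0, -0.001]
wrist_force: [0.6, 1.0, -1.1]
finger_gap: 0.0254
grip_force: 61.8
```

Run:
```python
from h import *
show()
s,p,m=state()
o=[]
for n,(u,v) in(("scene",None),("top",None)) if 0 else (("scene",(0,0)),("top",(0,0))):
    c=cam(n); np.savez(n+"1.npz",im=c[0],K=c[1],r=c[2],t=c[3]); q=proj(c,[.549,-.032,.09]).astype(int)
    k=5; a=c[0][q[1]-50:q[1]+50,q[0]-40:q[0]+40]; a=cv2.resize(a,None,fx=k,fy=k,interpolation=cv2.INTER_CUBIC); o.append(a); print(n,q-[40,50],"tip pred",(proj(c,p-[0,0,.071])-q+[40,50])*k,"well pred",(proj(c,[.549,-.032,.034])-q+[40,50])*k)
cv2.imwrite("pics/w1.png",np.hstack(o)[:,:,::-1])
```

```text
t 6.03 pos [ 0.5564 -0.0204  0.1848] yaw 94.0 tilt [-0.001  0.001] F [ 0.6  1.  -1.1] M [-0.01 -0.01 -0.02] gap 0.0254 q [ 0.23  0.71 -0.46  1.82  0.46  0.71 -0.42]
scene [303 155] tip pred [204.01614377 190.06492625] well pred [200.42369612 346.87673138]
top [300 138] tip pred [184.23825085 228.67359946] well pred [197.29542781 264.66029888]
```

View pics/w1.png

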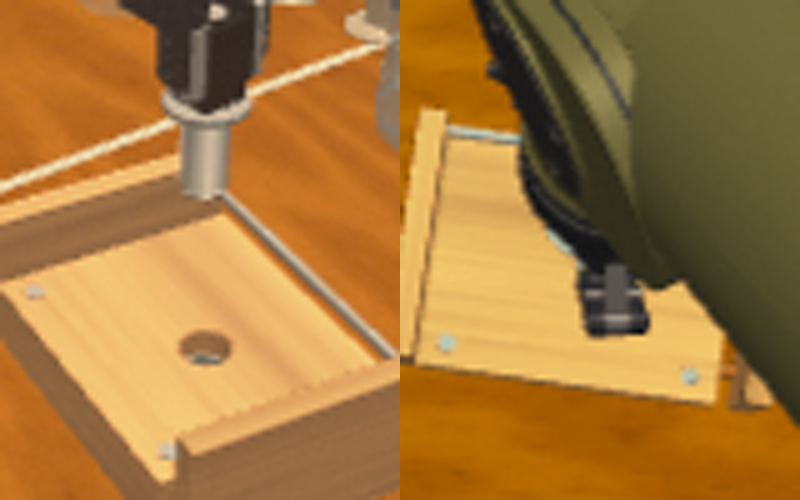

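The left half (scene) shows the key hanging upright. Its foot is at crop (204,187), on the predicted spot, and the well mouth is at crop (205,347). In the right half (top), the arm hides the well. I'll refit the well mouth by colour distance in both views.

Run:
```python
from h import *
L=lambda n:(lambda d:(d['im'],d['K'],d['r'],d['t']))(np.load(n+".npz"))
for n,(u,v) in(("top0",(340,190)),("scene0",(344,225)),("scene1",(344,225))):
    c=L(n); g=cv2.cvtColor(c[0],cv2.COLOR_RGB2LAB)[v-10:v+11,u-12:u+13].astype(np.float32)
    g=cv2.resize(g,None,fx=8,fy=8,interpolation=cv2.INTER_LINEAR); d=np.linalg.norm(g-np.median(g.reshape(-1,3),0),axis=2)
    for th in(.35,.5):
        m=(d>th*np.percentile(d,98)).astype(np.uint8)
        k=min((k for k in cv2.findContours(m,0,2)[0] if cv2.contourArea(k)>500),key=lambda k:np.linalg.norm(k.mean((0,1))-[96,80]))
        e=cv2.fitEllipse(cv2.convexHull(k)); uv=((e[0][0]+.5)/8-.5+u-12,(e[0][1]+.5)/8-.5+v-10)
        print(n,th,np.round(uv,2),np.array(e[1]).round(1)/8,ray(c,uv,.034).round(4))
    E=[proj(c,np.array([.549,-.035,.034])+.0125*np.array([np.cos(a),np.sin(a),0])) for a in np.linspace(0,6.2,32)]
    print("expected size",cv2.fitEllipse(np.array(E,np.float32))[1])
```

```text
top0 0.35 [339.42 190.4 ] [9.65  9.875] [ 0.5504 -0.0319  0.034 ]
top0 0.5 [339.4  190.44] [9.0625 9.4375] [ 0.5503 -0.0318  0.034 ]
expected size (9.27903938293457, 9.380097389221191)
scene0 0.35 [343.78 224.13] [ 7.4125 11.2125] [ 0.5509 -0.0322  0.034 ]
scene0 0.5 [343.76 224.17] [ 6.9875 10.7125] [ 0.5508 -0.0323  0.034 ]
expected size (6.725548267364502, 10.681496620178223)
scene1 0.35 [343.79 224.13] [ 7.425 11.2  ] [ 0.5509 -0.0322  0.034 ]
scene1 0.5 [343.76 224.18] [ 6.975  10.7375] [ 0.5508 -0.0323  0.034 ]
expected size (6.725548267364502, 10.681496620178223)
```

Emit:
step_arm:
  rows:
    - [[-0.6,-0.3,1.0],[0,0,0],255]
    - [[-0.5,-0.3,1.5],[0,0,0],255]
    - [[0,0,1.8],[0,0,0],255]
    - [[0,0,1.5],[0,0,0],255]
    - [[0,0,0.8],[0,0,0],255]

```text
clock: 6.55
position: [0.5507, -0.0329, 0.1178]
tcp_rot: [0.682, 0.731, -0.001, -0.001]
wrist_force: [-0.7, -0.2, -0.2]
finger_gap: 0.0252
grip_force: 61.8
```

Emit:
step_arm:
  rows:
    - [[0,0,0],[0,0,0],255]
    - [[0,0,0],[0,0,0],255]
    - [[0,0,0],[0,0,0],255]
    - [[0,0,0],[0,0,0],255]
    - [[0,0,0],[0,0,0],255]

```text
clock: 6.97
position: [0.5523, -0.0335, 0.1201]
tcp_rot: [0.683, 0.73, 0.001, 0.001]
wrist_force: [0.1, -0.1, -1.1]
finger_gap: 0.0251
grip_force: 61.8
```

Run:
```python
from h import *
show()
s,p,m=state(); c=cam("scene")
t=proj(c,p-[0,0,.071]); q=t.astype(int)
a=c[0][q[1]-35:q[1]+25,q[0]-30:q[0]+30]; cv2.imwrite("pics/w2.png",cv2.resize(a,None,fx=9,fy=9,interpolation=cv2.INTER_CUBIC)[:,:,::-1])
w=proj(c,[.5507,-.0321,.034])
print("tip pred",(t-q+[30,35])*9+4,"well",(w-q+[30,35])*9+4)
for dz in(.02,.03): print("shank pred row/col",(proj(c,p-[0,0,.071-dz])-q+[30,35])*9+4)
```

```text
t 6.97 pos [ 0.5523 -0.0335  0.1201] yaw 93.8 tilt [ 0.002 -0.   ] F [ 0.1 -0.1 -1.1] M [-0.01 -0.03  0.03] gap 0.0251 q [ 0.21  0.8  -0.39  1.88  0.54  0.56 -0.47]
tip pred [281.71640414 320.27808396] well [271.14007129 365.23069393]
shank pred row/col [284.79245439 258.67807878]
shank pred row/col [286.36118043 227.26326935]
```

View pics/w2.png

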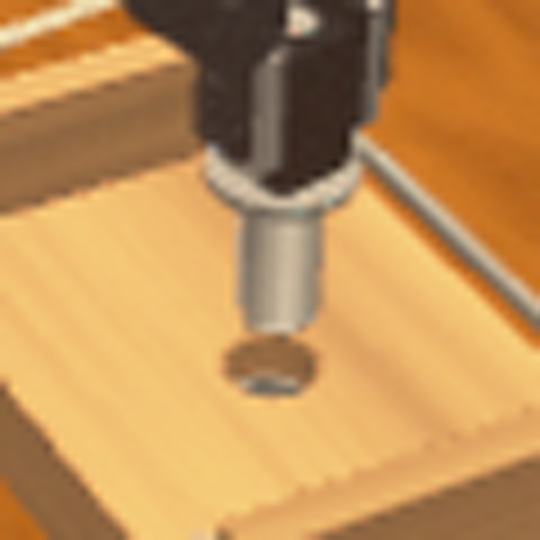

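The foot of the key ends at crop (280,330), and the shank's centre line is at column 281. The well mouth is centred at about (271,366). The key is roughly 1.6 mm too far along +x, so I will correct that and lower it.

Emit:
step_arm:
  rows:
    - [[0,-0.16,0.3],[0,0,0],255]
    - [[0,0,0.5],[0,0,0],255]
    - [[0,0,0.4],[0,0,0],255]
    - [[0,0,0],[0,0,0],255]
    - [[0,0,0],[0,0,0],255]

```text
clock: 7.43
position: [0.5499, -0.0337, 0.1068]
tcp_rot: [0.683, 0.73, -0.0, -0.0]
wrist_force: [-0.0, 0.3, -0.5]
finger_gap: 0.0253
grip_force: 61.8
```

Emit:
step_arm:
  rows:
    - [[0,0,0.3],[0,0,0],255]
    - [[0,0,0.2],[0,0,0],255]
    - [[0,0,0.2],[0,0,0],255]
    - [[0,0,0],[0,0,0],255]
    - [[0,0,0],[0,0,0],255]

```text
clock: 7.85
position: [0.5501, -0.0337, 0.1002]
tcp_rot: [0.683, 0.73, -0.0, -0.0]
wrist_force: [-0.5, -0.0, -0.5]
finger_gap: 0.0254
grip_force: 61.8
```

Run:
```python
from h import *
show()
```

```text
t 7.85 pos [ 0.5501 -0.0337  0.1002] yaw 93.8 tilt [-0. -0.] F [-0.5 -0.  -0.5] M [-0.    0.03 -0.02] gap 0.0254 q [ 0.19  0.83 -0.36  1.9   0.56  0.52 -0.49]
```

Emit:
step_arm:
  rows:
    - [[0,0,0.3],[0,0,0],255]
    - [[0,0,0.2],[0,0,0],255]
    - [[0,0,0.2],[0,0,0],255]
    - [[0,0,0],[0,0,0],255]
    - [[0,0,0],[0,0,0],255]

```text
clock: 8.27
position: [0.5501, -0.0337, 0.0931]
tcp_rot: [0.683, 0.73, -0.0, -0.0]
wrist_force: [0.4, -0.2, -0.4]
finger_gap: 0.0252
grip_force: 61.8
```

Emit:
step_arm:
  rows:
    - [[0,0,0.1],[0,0,0],255]
    - [[0,0,0.1],[0,0,0],255]
    - [[0,0,0],[0,0,0],255]
    - [[0,0,0],[0,0,0],255]
    - [[0,0,0],[0,0,0],255]

```text
clock: 8.68
position: [0.5502, -0.0337, 0.0913]
tcp_rot: [0.683, 0.73, 0.0, 0.0]
wrist_force: [-0.5, 0.4, -1.6]
finger_gap: 0.0252
grip_force: 61.8
```

Run:
```python
from h import *
show()
```

```text
t 8.68 pos [ 0.5502 -0.0337  0.0913] yaw 93.8 tilt [ 0. -0.] F [-0.5  0.4 -1.6] M [ 0.    0.01 -0.06] gap 0.0252 q [ 0.19  0.84 -0.35  1.9   0.57  0.5  -0.5 ]
```

Emit:
step_arm:
  rows:
    - [[0,0,0.1],[0,0,0],255]
    - [[0,0,0.1],[0,0,0],255]
    - [[0,0,0],[0,0,0],255]
    - [[0,0,0],[0,0,0],255]
    - [[0,0,0],[0,0,0],255]

```text
clock: 9.1
position: [0.5502, -0.0338, 0.0893]
tcp_rot: [0.683, 0.73, -0.0, 0.0]
wrist_force: [-0.2, 0.5, -1.1]
finger_gap: 0.0252
grip_force: 61.8
```

Emit:
step_arm:
  rows:
    - [[0,0,0.1],[0,0,0],255]
    - [[0,0,0.1],[0,0,0],255]
    - [[0,0,0],[0,0,0],255]
    - [[0,0,0],[0,0,0],255]
    - [[0,0,0],[0,0,0],255]

```text
clock: 9.52
position: [0.5501, -0.034, 0.0872]
tcp_rot: [0.683, 0.73, -0.0, 0.0]
wrist_force: [-0.4, -0.6, -0.9]
finger_gap: 0.025
grip_force: 61.9
```

Emit:
step_arm:
  rows:
    - [[0,0,0.1],[0,0,0],255]
    - [[0,0,0.1],[0,0,0],255]
    - [[0,0,0],[0,0,0],255]
    - [[0,0,0],[0,0,0],255]
    - [[0,0,0],[0,0,0],255]

```text
clock: 9.93
position: [0.5501, -0.034, 0.0852]
tcp_rot: [0.683, 0.73, -0.0, 0.0]
wrist_force: [0.9, -2.0, -1.4]
finger_gap: 0.0254
grip_force: 61.9
```

Emit:
step_arm:
  rows:
    - [[0,0,0.1],[0,0,0],255]
    - [[0,0,0.1],[0,0,0],255]
    - [[0,0,0],[0,0,0],255]
    - [[0,0,0],[0,0,0],255]
    - [[0,0,0],[0,0,0],255]

```text
clock: 10.35
position: [0.5502, -0.0339, 0.0832]
tcp_rot: [0.683, 0.73, -0.0, 0.0]
wrist_force: [1.3, -2.4, -2.0]
finger_gap: 0.0251
grip_force: 61.9
```

Emit:
step_arm:
  rows:
    - [[0,0,0.1],[0,0,0],255]
    - [[0,0,0.1],[0,0,0],255]
    - [[0,0,0],[0,0,0],255]
    - [[0,0,0],[0,0,0],255]
    - [[0,0,0],[0,0,0],255]

```text
clock: 10.77
position: [0.5502, -0.034, 0.0812]
tcp_rot: [0.683, 0.73, -0.0, 0.0]
wrist_force: [0.4, -3.8, -0.3]
finger_gap: 0.0247
grip_force: 61.9
```

Emit:
step_arm:
  rows:
    - [[0,0,0.1],[0,0,0],255]
    - [[0,0,0.1],[0,0,0],255]
    - [[0,0,0],[0,0,0],255]
    - [[0,0,0],[0,0,0],255]
    - [[0,0,0],[0,0,0],255]

```text
clock: 11.18
position: [0.5502, -0.0339, 0.0792]
tcp_rot: [0.683, 0.73, -0.0, 0.0]
wrist_force: [-0.2, -3.4, -2.3]
finger_gap: 0.0251
grip_force: 61.9
```

Run:
```python
from h import *
show()
s,p,m=state(); c=cam("scene")
q=proj(c,[.55,-.033,.05]).astype(int)
a=c[0][q[1]-40:q[1]+30,q[0]-45:q[0]+45]; cv2.imwrite("pics/w3.png",cv2.resize(a,None,fx=8,fy=8,interpolation=cv2.INTER_CUBIC)[:,:,::-1])
for z in(.034,.05,.054,.058,.062): print(z,(proj(c,[.5502,-.0325,z])-q+[45,40])*8+4)
```

```text
t 11.18 pos [ 0.5502 -0.0339  0.0792] yaw 93.8 tilt [-0. -0.] F [-0.2 -3.4 -2.3] M [-0.94 -0.09  0.03] gap 0.0251 q [ 0.18  0.86 -0.34  1.91  0.59  0.47 -0.52]
0.034 [368.9506026  366.41096232]
0.05 [371.00800756 323.56820956]
0.054 [371.52909353 312.7172793 ]
0.058 [372.05291584 301.80936848]
0.062 [372.5794961  290.84402709]
```

View pics/w3.png

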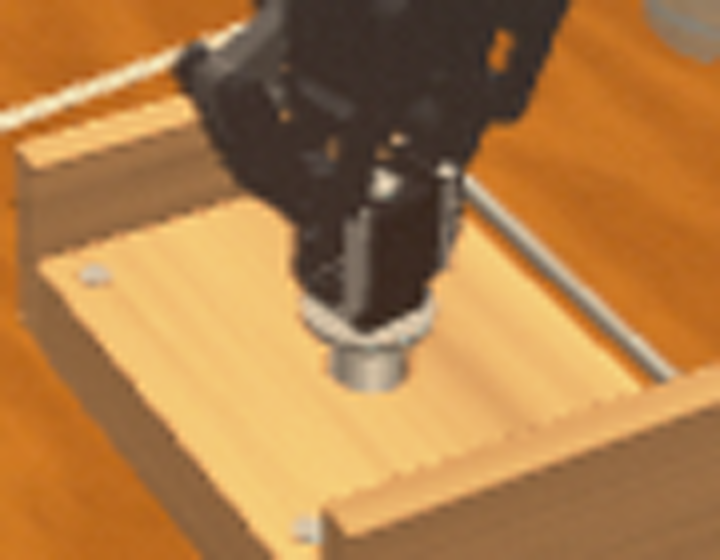

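The key's shank stands in the well. The collar is at about (368,315), roughly 20 mm above the board, so the foot is already some 9 mm into the socket: the hex happened to line up. I will lower it further, with a small y correction for the side force.

Emit:
step_arm:
  rows:
    - [[-0.05,0,0.1],[0,0,0],255]
    - [[-0.05,0,0.1],[0,0,0],255]
    - [[0,0,0],[0,0,0],255]
    - [[0,0,0],[0,0,0],255]
    - [[0,0,0],[0,0,0],255]

```text
clock: 11.65
position: [0.5502, -0.0341, 0.0772]
tcp_rot: [0.683, 0.731, 0.0, -0.0]
wrist_force: [0.1, -1.7, -1.4]
finger_gap: 0.0251
grip_force: 61.9
```

Emit:
step_arm:
  rows:
    - [[0,0,0.1],[0,0,0],255]
    - [[0,0,0.1],[0,0,0],255]
    - [[0,0,0],[0,0,0],255]
    - [[0,0,0],[0,0,0],255]
    - [[0,0,0],[0,0,0],255]

```text
clock: 12.07
position: [0.5504, -0.0342, 0.0768]
tcp_rot: [0.683, 0.731, 0.0, 0.0]
wrist_force: [-2.1, -1.4, 12.2]
finger_gap: 0.0252
grip_force: 63.6
```

Emit:
step_arm:
  rows:
    - [[0,0,-0.12],[0,0,0.1],255]
    - [[0,0,0],[0,0,0.1],255]
    - [[0,0,0],[0,0,0.1],255]
    - [[0,0,0],[0,0,0.1],255]
    - [[0,0,0],[0,0,0.1],255]

```text
clock: 12.48
position: [0.5491, -0.0344, 0.0768]
tcp_rot: [0.843, 0.538, -0.001, -0.0]
wrist_force: [-3.0, -0.8, 4.2]
finger_gap: 0.0256
grip_force: 62.6
```

Run:
```python
from h import *
show()
```

```text
t 12.48 pos [ 0.5491 -0.0344  0.0768] yaw 65.0 tilt [-0.002 -0.   ] F [-3.  -0.8  4.2] M [-0.28  0.75  0.4 ] gap 0.0256 q [ 0.1   0.86 -0.21  1.91  0.4   0.42 -0.84]
```

Emit:
step_arm:
  rows:
    - [[0,-0.03,0],[0,0,0.1],255]
    - [[0,-0.03,0],[0,0,0.1],255]
    - [[0,-0.03,0],[0,0,0.1],255]
    - [[0,-0.03,0],[0,0,0.1],255]
    - [[0,-0.03,0],[0,0,0.1],255]

```text
clock: 12.9
position: [0.5481, -0.0334, 0.0768]
tcp_rot: [0.95, 0.312, -0.001, -0.0]
wrist_force: [-2.9, -1.1, 3.7]
finger_gap: 0.0251
grip_force: 62.6
```

Emit:
step_arm:
  rows:
    - [[0,0,0],[0,0,0.1],255]
    - [[0,0,0],[0,0,0.1],255]
    - [[0,0,0],[0,0,0.1],255]
    - [[0,0,0],[0,0,0.1],255]
    - [[0,0,0],[0,0,0.1],255]

```text
clock: 13.32
position: [0.5479, -0.0322, 0.0768]
tcp_rot: [0.998, 0.068, -0.001, -0.001]
wrist_force: [-1.8, -0.3, 5.5]
finger_gap: 0.0252
grip_force: 62.7
```

Emit:
step_arm:
  rows:
    - [[0,0,0],[0,0,0.1],255]
    - [[0,0,0],[0,0,0],255]
    - [[0,0,0],[0,0,0],255]
    - [[0,0,0],[0,0,0],255]
    - [[0,0,0],[0,0,0],255]

```text
clock: 13.73
position: [0.5479, -0.032, 0.0768]
tcp_rot: [1.0, 0.02, -0.001, -0.001]
wrist_force: [-2.6, 1.1, 5.5]
finger_gap: 0.0254
grip_force: 62.8
```

Run:
```python
from h import *
show()
```

```text
t 13.73 pos [ 0.5479 -0.032   0.0768] yaw 2.3 tilt [-0.002  0.002] F [-2.6  1.1  5.5] M [0.24 0.69 0.11] gap 0.0254 q [-0.04  0.85  0.02  1.92 -0.05  0.37 -1.5 ]
```

Emit:
step_arm:
  rows:
    - [[0,0,0],[0,0,0],90]
    - [[0,0,0],[0,0,0],90]
    - [[0,0,0],[0,0,0],90]
    - [[0,0,0],[0,0,0],90]
    - [[0.2,0,0],[0,0,0],90]

```text
clock: 14.15
position: [0.5508, -0.0337, 0.0764]
tcp_rot: [1.0, 0.019, -0.0, -0.0]
wrist_force: [-0.2, -0.5, 0.4]
finger_gap: 0.0553
grip_force: 0.0
```

Run:
```python
from h import *
show()
c=cam("scene")
q=proj(c,[.55,-.033,.05]).astype(int)
a=c[0][q[1]-40:q[1]+30,q[0]-45:q[0]+45]; cv2.imwrite("pics/w4.png",cv2.resize(a,None,fx=8,fy=8,interpolation=cv2.INTER_CUBIC)[:,:,::-1])
```

```text
t 14.15 pos [ 0.5508 -0.0337  0.0764] yaw 2.2 tilt [-0.  0.] F [-0.2 -0.5  0.4] M [ 0.03  0.03 -0.06] gap 0.0553 q [-0.04  0.85  0.03  1.92 -0.05  0.37 -1.5 ]
```

View pics/w4.png

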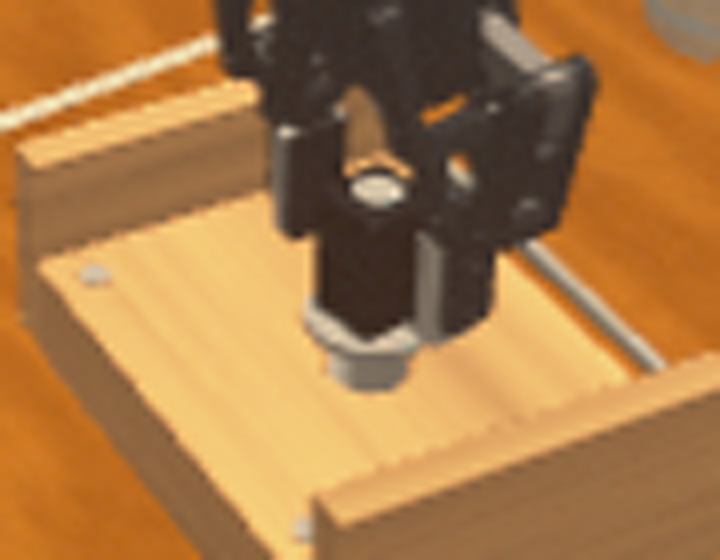

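The key stands upright in the socket with the jaws open round it at (375,260). The panel has moved in: its near corner went from column 325 to 313. I'll turn the jaws back for the next grip.

Emit:
step_arm:
  rows:
    - [[0,-0.15,0],[0,0,-0.12],90]
    - [[0,0,0],[0,0,-0.12],90]
    - [[0,0,0],[0,0,-0.12],90]
    - [[0,0,0],[0,0,-0.12],90]
    - [[0,0,0],[0,0,-0.12],90]

```text
clock: 14.62
position: [0.5513, -0.0323, 0.0765]
tcp_rot: [0.949, 0.316, 0.0, 0.0]
wrist_force: [0.6, -0.0, 0.3]
finger_gap: 0.0552
grip_force: 0.0
```

Emit:
step_arm:
  rows:
    - [[0,0,0],[0,0,-0.12],90]
    - [[0,0,0],[0,0,-0.12],90]
    - [[0,0,0],[0,0,-0.12],90]
    - [[0,0,0],[0,0,-0.12],90]
    - [[0,0,0],[0,0,-0.12],90]

```text
clock: 15.03
position: [0.5513, -0.0324, 0.0765]
tcp_rot: [0.813, 0.582, 0.0, 0.0]
wrist_force: [-0.1, 0.2, 0.2]
finger_gap: 0.0549
grip_force: 0.0
```

Emit:
step_arm:
  rows:
    - [[0,0,0],[0,0,-0.12],90]
    - [[0,0,0],[0,0,-0.12],90]
    - [[0,0,0],[0,0,-0.12],90]
    - [[0,0,0],[0,0,0],90]
    - [[0,0,0],[0,0,0],90]

```text
clock: 15.45
position: [0.5511, -0.0324, 0.0764]
tcp_rot: [0.699, 0.715, 0.0, -0.0]
wrist_force: [0.2, -0.6, 0.6]
finger_gap: 0.0552
grip_force: 0.0
```

Run:
```python
from h import *
show()
```

```text
t 15.45 pos [ 0.5511 -0.0324  0.0764] yaw 91.3 tilt [0. 0.] F [ 0.2 -0.6  0.6] M [ 0.02 -0.02  0.01] gap 0.0552 q [ 0.17  0.87 -0.32  1.91  0.58  0.46 -0.55]
```

Emit:
step_arm:
  rows:
    - [[0,0,0],[0,0,0],255]
    - [[0,0,0],[0,0,0],255]
    - [[0,0,0],[0,0,0],255]
    - [[0,0,0],[0,0,0],255]
    - [[0,0,0],[0,0,0],255]

```text
clock: 15.87
position: [0.5507, -0.0322, 0.0767]
tcp_rot: [0.698, 0.717, -0.0, 0.0]
wrist_force: [-1.3, -0.4, 4.3]
finger_gap: 0.0252
grip_force: 59.0
```

Emit:
step_arm:
  rows:
    - [[0,0,0],[0,0,0.1],255]
    - [[0,0,0],[0,0,0.1],255]
    - [[0,0,0],[0,0,0.1],255]
    - [[0,0,0],[0,0,0.1],255]
    - [[0,0,0],[0,0,0.1],255]

```text
clock: 16.28
position: [0.5507, -0.0324, 0.0767]
tcp_rot: [0.854, 0.52, -0.0, 0.0]
wrist_force: [-1.7, -0.1, 3.1]
finger_gap: 0.0254
grip_force: 59.8
```

Emit:
step_arm:
  rows:
    - [[0,0,0],[0,0,0.1],255]
    - [[0,0,0],[0,0,0.1],255]
    - [[0,0,0],[0,0,0.1],255]
    - [[0,0,0],[0,0,0.1],255]
    - [[0,0,0],[0,0,0.1],255]

```text
clock: 16.7
position: [0.5506, -0.0324, 0.0767]
tcp_rot: [0.956, 0.293, -0.0, 0.0]
wrist_force: [-1.3, -0.4, 3.8]
finger_gap: 0.0249
grip_force: 59.8
```

Run:
```python
from h import *
show()
```

```text
t 16.7 pos [ 0.5506 -0.0324  0.0767] yaw 34.0 tilt [-0.001 -0.001] F [-1.3 -0.4  3.8] M [-0.14  0.37  0.41] gap 0.0249 q [ 0.03  0.85 -0.09  1.91  0.19  0.38 -1.18]
```

Emit:
step_arm:
  rows:
    - [[0,0,0],[0,0,0.07],255]
    - [[0,0,0],[0,0,0.07],255]
    - [[0,0,0],[0,0,0.07],255]
    - [[0,0,0],[0,0,0.07],255]
    - [[0,0,0],[0,0,0.07],255]

```text
clock: 17.12
position: [0.5506, -0.0324, 0.0767]
tcp_rot: [0.992, 0.122, -0.0, 0.0]
wrist_force: [-1.9, -0.8, 2.8]
finger_gap: 0.0252
grip_force: 59.7
```

Run:
```python
from h import *
show()
```

```text
t 17.12 pos [ 0.5506 -0.0324  0.0767] yaw 14.1 tilt [-0.001 -0.001] F [-1.9 -0.8  2.8] M [-0.24  0.46  0.41] gap 0.0252 q [-0.01  0.85 -0.02  1.92  0.04  0.37 -1.39]
```

Emit:
step_arm:
  rows:
    - [[0,0,0],[0,0,0.04],255]
    - [[0,0,0],[0,0,0.04],255]
    - [[0,0,0],[0,0,0.04],255]
    - [[0,0,0],[0,0,0.04],255]
    - [[0,0,0],[0,0,0.04],255]

```text
clock: 17.53
position: [0.5505, -0.0324, 0.0767]
tcp_rot: [1.0, 0.023, -0.0, 0.0]
wrist_force: [-1.5, -0.9, 5.8]
finger_gap: 0.0259
grip_force: 59.7
```

Run:
```python
from h import *
show()
```

```text
t 17.53 pos [ 0.5505 -0.0324  0.0767] yaw 2.6 tilt [-0.001 -0.   ] F [-1.5 -0.9  5.8] M [-0.17  0.63  0.29] gap 0.0259 q [-0.04  0.85  0.02  1.92 -0.05  0.37 -1.51]
```

Emit:
step_arm:
  rows:
    - [[0,0,0],[0,0,0.03],255]
    - [[0,0,0],[0,0,0.03],255]
    - [[0,0,0],[0,0,0.03],255]
    - [[0,0,0],[0,0,0.03],255]
    - [[0,0,0],[0,0,0],255]

```text
clock: 17.95
position: [0.5505, -0.0324, 0.0767]
tcp_rot: [0.999, -0.037, -0.0, 0.0]
wrist_force: [-3.0, -0.5, 5.6]
finger_gap: 0.0251
grip_force: 59.3
```

Run:
```python
from h import *
show()
c=cam("scene")
q=proj(c,[.55,-.033,.05]).astype(int)
a=c[0][q[1]-20:q[1]+50,q[0]-45:q[0]+45]; cv2.imwrite("pics/w5.png",cv2.resize(a,None,fx=8,fy=8,interpolation=cv2.INTER_CUBIC)[:,:,::-1])
```

```text
t 17.95 pos [ 0.5505 -0.0324  0.0767] yaw -4.2 tilt [-0.001 -0.   ] F [-3.  -0.5  5.6] M [-0.23  0.62  0.15] gap 0.0251 q [-0.05  0.86  0.05  1.92 -0.1   0.37 -1.58]
```

View pics/w5.png

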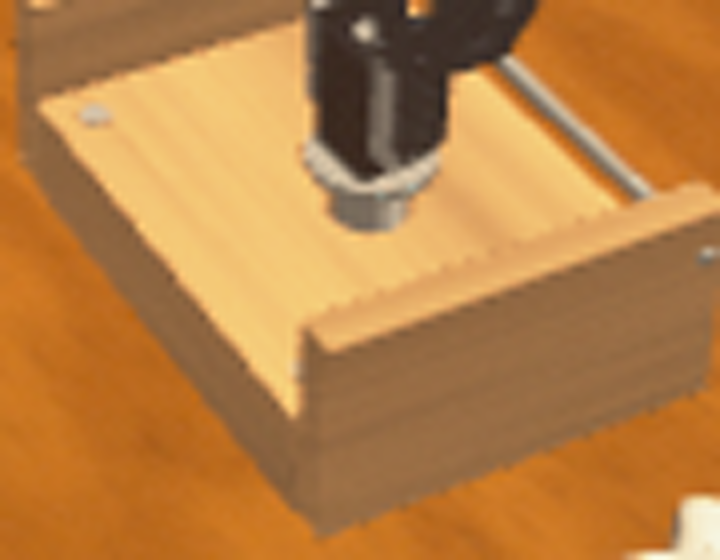

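The panel, with its near corner at (310,340), now appears nearly against the board, with no visible gap at (300,420). No hard stop has been felt yet, so I'll keep turning gently.

Emit:
step_arm:
  rows:
    - [[0,0,0],[0,0,0.03],255]
    - [[0,0,0],[0,0,0.03],255]
    - [[0,0,0],[0,0,0.03],255]
    - [[0,0,0],[0,0,0.03],255]
    - [[0,0,0],[0,0,0.03],255]

```text
clock: 18.42
position: [0.5505, -0.0324, 0.0767]
tcp_rot: [0.994, -0.112, -0.0, 0.0]
wrist_force: [-1.9, -1.4, 6.4]
finger_gap: 0.0254
grip_force: 59.2
```

Run:
```python
from h import *
show()
```

```text
t 18.42 pos [ 0.5505 -0.0324  0.0767] yaw -12.8 tilt [-0.001 -0.   ] F [-1.9 -1.4  6.4] M [-0.24  0.57  0.05] gap 0.0254 q [-0.07  0.86  0.08  1.92 -0.16  0.37 -1.66]
```

```bash
cat > pan.py <<'E'
from h import *
L=lambda n:(lambda d:(d['im'],d['K'],d['r'],d['t']))(np.load(n+".npz"))
def panel(c):
    # outer top edge (light->dark) of the right panel, sampled along rack -y at three x, plane z=.07
    g=cv2.cvtColor(c[0],cv2.COLOR_RGB2GRAY).astype(np.float32); ya=np.radians(-6.4); ex=np.array([np.cos(ya),np.sin(ya),0]); ey=np.array([-np.sin(ya),np.cos(ya),0])
    o=np.array([.5507,-.0321,.0])+.01*ey; out=[]
    for x in np.linspace(-.045,.03,9):
        ys=np.arange(-.125,-.085,.0005); P=np.array([proj(c,o+ex*x+ey*y+[0,0,.07]) for y in ys],np.float32)
        v=cv2.remap(g,P[:,0],P[:,1],cv2.INTER_CUBIC) if 0 else cv2.remap(g,P[:,:1],P[:,1:],cv2.INTER_LINEAR).ravel()
        v=np.convolve(v,np.ones(5)/5,'valid'); d=np.diff(v); out.append(ys[2+np.argmax(d)])
    return np.array(out)
E
python3 - <<'E'
from pan import *
for n in("scene0","scene1"): print(n,(panel(L(n))*1e3).round(1))
print("now",(panel(cam("scene"))*1e3).round(1))
E
```

```text
scene0 [-105.  -106.  -105.  -105.5 -106.  -106.  -106.  -106.  -106. ]
scene1 [-105.  -106.  -105.  -105.5 -106.  -106.  -106.  -106.  -106. ]
now [-94.5 -95.5 -94.5 -95.5 -95.5 -95.  -95.5 -96.  -95. ]
```

Emit:
step_arm:
  rows:
    - [[0,0,0],[0,0,0.03],255]
    - [[0,0,0],[0,0,0.03],255]
    - [[0,0,0],[0,0,0.03],255]
    - [[0,0,0],[0,0,0.03],255]
    - [[0,0,0],[0,0,0.03],255]

```text
clock: 18.88
position: [0.5504, -0.0324, 0.0767]
tcp_rot: [0.983, -0.186, -0.0, 0.0]
wrist_force: [-2.1, 0.0, 6.6]
finger_gap: 0.0253
grip_force: 59.2
```

Run:
```python
from pan import *
show()
print("now",(panel(cam("scene"))*1e3).round(1))
```

```text
t 18.88 pos [ 0.5504 -0.0324  0.0767] yaw -21.5 tilt [-0.001 -0.   ] F [-2.1  0.   6.6] M [-0.13  0.61  0.11] gap 0.0253 q [-0.09  0.86  0.11  1.92 -0.23  0.38 -1.75]
now [-94.5 -95.5 -94.5 -95.5 -95.5 -95.  -95.5 -96.  -95. ]
```

Run:
```python
from pan import *
c=cam("scene"); q=proj(c,[.55,-.033,.06]).astype(int)
a=c[0][q[1]-25:q[1]+20,q[0]-25:q[0]+25]; a=cv2.resize(a,None,fx=8,fy=8,interpolation=cv2.INTER_CUBIC)[:,:,::-1]
b=cv2.imread("pics/w5.png")[0:300,150:550]; d=cv2.imread("pics/w3.png")[140:440,150:550]
o=np.zeros((600,800,3),np.uint8); o[:360,:400]=a; o[:300,400:]=b; o[300:,400:]=d
f=c[0][q[1]+5:q[1]+45,q[0]-20:q[0]+46]; f=cv2.resize(f,None,fx=6,fy=6,interpolation=cv2.INTER_CUBIC)[:,:,::-1]; o[360:600,:396]=f
cv2.imwrite("pics/w6.png",o)
```

```text
(no output)
```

View pics/w6.png

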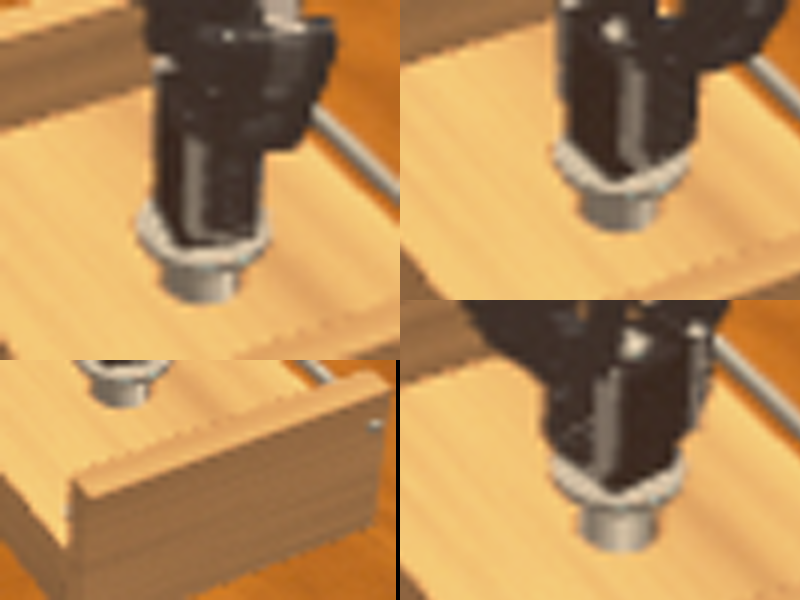

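The inset pictures show the grip still square in the jaws and turning with them, the shank seated at the same depth, and the panel apparently flush. I'll go on gently to find out whether the stop can be felt.

Emit:
step_arm:
  rows:
    - [[0,0,0],[0,0,0.03],255]
    - [[0,0,0],[0,0,0.03],255]
    - [[0,0,0],[0,0,0.03],255]
    - [[0,0,0],[0,0,0],255]
    - [[0,0,0],[0,0,0],255]

```text
clock: 19.4
position: [0.5505, -0.0323, 0.0767]
tcp_rot: [0.973, -0.23, -0.0, 0.0]
wrist_force: [-2.0, -0.3, 5.8]
finger_gap: 0.0254
grip_force: 59.1
```

Run:
```python
from pan import *
show(); print(np.round(sense()["tau"],2))
print("now",(panel(cam("scene"))*1e3).round(1))
```

```text
t 19.4 pos [ 0.5505 -0.0323  0.0767] yaw -26.6 tilt [-0.001  0.   ] F [-2.  -0.3  5.8] M [-0.08  0.61 -0.03] gap 0.0254 q [-0.1   0.86  0.13  1.92 -0.27  0.38 -1.8 ]
[ -0.3  -50.02   2.92  -8.2   -0.11  -0.81   0.  ]
now [-94.5 -95.5 -94.5 -95.5 -95.5 -95.  -95.5 -96.  -95. ]
```

Run:
```python
from pan import *
def edges(c,z,xs,lo,hi):
    g=cv2.cvtColor(c[0],cv2.COLOR_RGB2LAB).astype(np.float32); ya=np.radians(-6.4); ex=np.array([np.cos(ya),np.sin(ya),0]); ey=np.array([-np.sin(ya),np.cos(ya),0])
    o=np.array([.5507,-.0321,.0])+.01*ey; r=[]
    for x in xs:
        ys=np.arange(lo,hi,.0005); P=np.array([proj(c,o+ex*x+ey*y+[0,0,z]) for y in ys],np.float32)
        v=cv2.remap(g,P[:,:1],P[:,1:],cv2.INTER_LINEAR)[:,0]; d=np.linalg.norm(v[6:]-v[:-6],axis=1); r.append(ys[3+np.argmax(d)]*1e3)
    return np.array(r).round(1)
S=cam("scene");T=cam("top");xs=np.linspace(-.05,.05,9)
print("S left outer top",edges(S,.07,xs,.085,.11));print("S left0",edges(L("scene0"),.07,xs,.085,.11))
print("T left outer",edges(T,.07,xs,.085,.11),"T0",edges(L("top0"),.07,xs,.085,.11))
print("T right outer",edges(T,.07,xs,-.115,-.085),"T0",edges(L("top0"),.07,xs,-.115,-.085))
# gap: profile on board plane z=.034 just inside of panel at near end, LAB L values
for n,c in(("0",L("scene0")),("now",S)):
    print(n,"bottom outer edge",edges(c,0.002,np.linspace(-.06,-.0,6),-.125,-.085))
```

```text
S left outer top [103.5 106.5  94.5 108.   94.5  93.5  93.5  90.  108. ]
S left0 [103.5 106.5  94.5 108.   94.5  94.   93.5  94.5  93.5]
T left outer [ 99.5  88.5  87.5  86.5 101.5  95.   94.   93.5  95. ] T0 [94.5 96.  95.  94.5 94.  95.  94.  93.5 95. ]
T right outer [ -96.5 -102.5 -101.   -99.   -88.   -94.   -92.5  -89.  -111. ] T0 [-104.   -89.5  -91.  -105.   -90.5 -104.5  -90.5  -91.5  -90.5]
0 bottom outer edge [-105.  -105.  -104.5 -105.  -106.5 -106.5]
now bottom outer edge [-94.5 -94.5 -94.  -94.  -94.5 -95. ]
```

Emit:
step_arm:
  rows:
    - [[0,0,0],[0,0,0.04],255]
    - [[0,0,0],[0,0,0.04],255]
    - [[0,0,0],[0,0,0.04],255]
    - [[0,0,0],[0,0,0.04],255]
    - [[0,0,0],[0,0,0.04],255]

```text
clock: 19.97
position: [0.5512, -0.032, 0.0767]
tcp_rot: [0.945, -0.327, 0.0, -0.0]
wrist_force: [-2.2, 1.1, 6.1]
finger_gap: 0.0255
grip_force: 59.1
```

Run:
```python
from pan import *
show()
print("now",(panel(cam("scene"))*1e3).round(1))
```

```text
t 19.97 pos [ 0.5512 -0.032   0.0767] yaw -38.1 tilt [0. 0.] F [-2.2  1.1  6.1] M [0.08 0.46 0.04] gap 0.0255 q [-0.12  0.86  0.17  1.92 -0.35  0.38 -1.92]
now [-94.5 -95.5 -94.5 -95.5 -95.5 -95.  -95.5 -96.  -95. ]
```

Emit:
step_arm:
  rows:
    - [[0,0,0],[0,0,0.04],255]
    - [[0,0,0],[0,0,0.04],255]
    - [[0,0,0],[0,0,0.04],255]
    - [[0,0,0],[0,0,0.04],255]
    - [[0,0,0],[0,0,0.04],255]

```text
clock: 20.43
position: [0.5505, -0.0322, 0.0767]
tcp_rot: [0.908, -0.419, -0.0, 0.0]
wrist_force: [-3.0, 0.4, 6.5]
finger_gap: 0.0252
grip_force: 59.4
```

Run:
```python
from pan import *
show()
print("now",(panel(cam("scene"))*1e3).round(1))
```

```text
t 20.43 pos [ 0.5505 -0.0322  0.0767] yaw -49.6 tilt [-0.001  0.   ] F [-3.   0.4  6.5] M [-0.11  0.75  0.07] gap 0.0252 q [-0.15  0.87  0.21  1.92 -0.44  0.39 -2.04]
now [-94.5 -95.5 -94.5 -95.5 -95.5 -95.  -95.5 -96.  -95. ]
```

The panel no longer moves with further turning. Its outer edge is at -95 mm, which matches the tight position. I'll release the key and withdraw straight up.

Emit:
step_arm:
  rows:
    - [[0,0,0],[0,0,0],60]
    - [[0,0,0],[0,0,0],60]
    - [[0,0,0],[0,0,0],60]
    - [[0,0,0],[0,0,0],60]
    - [[0,0,0],[0,0,0],60]

```text
clock: 20.9
position: [0.5512, -0.0322, 0.0764]
tcp_rot: [0.908, -0.418, 0.0, -0.0]
wrist_force: [-0.6, 0.1, -0.2]
finger_gap: 0.0651
grip_force: 0.0
```

Run:
```python
from pan import *
show()
print("now",(panel(cam("scene"))*1e3).round(1))
```

```text
t 20.9 pos [ 0.5512 -0.0322  0.0764] yaw -49.4 tilt [ 0. -0.] F [-0.6  0.1 -0.2] M [-0.05 -0.    0.02] gap 0.0651 q [-0.15  0.87  0.21  1.92 -0.43  0.39 -2.04]
now [-94.5 -95.5 -94.5 -94.5 -95.5 -95.  -95.5 -96.  -95. ]
```

The panel held, but I never felt a clear stop. There is time left, so I'll take one more grip and feel for it in small steps.

Emit:
step_arm:
  rows:
    - [[0,0,0],[0,0,-0.12],90]
    - [[0,0,0],[0,0,-0.12],90]
    - [[0,0,0],[0,0,-0.12],90]
    - [[0,0,0],[0,0,-0.12],90]
    - [[0,0,0],[0,0,-0.12],90]

```text
clock: 21.37
position: [0.5511, -0.0323, 0.0765]
tcp_rot: [0.992, -0.128, 0.0, 0.0]
wrist_force: [-0.9, -0.5, -0.4]
finger_gap: 0.0552
grip_force: 0.0
```

Emit:
step_arm:
  rows:
    - [[0,0,0],[0,0,-0.12],90]
    - [[0,0,0],[0,0,-0.12],90]
    - [[0,0,0],[0,0,-0.12],90]
    - [[0,0,0],[0,0,-0.12],90]
    - [[0,0,0],[0,0,-0.12],90]

```text
clock: 21.78
position: [0.5511, -0.0324, 0.0765]
tcp_rot: [0.985, 0.171, 0.0, 0.0]
wrist_force: [-0.1, -0.6, 0.3]
finger_gap: 0.0553
grip_force: 0.0
```

Emit:
step_arm:
  rows:
    - [[0,0,0],[0,0,-0.12],90]
    - [[0,0,0],[0,0,-0.12],90]
    - [[0,0,0],[0,0,-0.12],90]
    - [[0,0,0],[0,0,0],90]
    - [[0,0,0],[0,0,0],90]

```text
clock: 22.2
position: [0.551, -0.0324, 0.0765]
tcp_rot: [0.94, 0.34, 0.0, -0.0]
wrist_force: [0.1, 0.7, 0.9]
finger_gap: 0.055
grip_force: 0.0
```

Emit:
step_arm:
  rows:
    - [[0,0,0],[0,0,0],255]
    - [[0,0,0],[0,0,0],255]
    - [[0,0,0],[0,0,0],255]
    - [[0,0,0],[0,0,0],255]
    - [[0,0,0],[0,0,0],255]

```text
clock: 22.62
position: [0.551, -0.0321, 0.0766]
tcp_rot: [0.94, 0.342, 0.0, 0.0]
wrist_force: [-0.9, 0.7, 2.9]
finger_gap: 0.0256
grip_force: 58.7
```

Run:
```python
from pan import *
show()
```

```text
t 22.62 pos [ 0.551  -0.0321  0.0766] yaw 40.0 tilt [ 0. -0.] F [-0.9  0.7  2.9] M [ 0.05  0.2  -0.  ] gap 0.0256 q [ 0.04  0.85 -0.12  1.91  0.23  0.39 -1.12]
```

Emit:
step_arm:
  rows:
    - [[0,0,0],[0,0,0.03],255]
    - [[0,0,0],[0,0,0.03],255]
    - [[0,0,0],[0,0,0.03],255]
    - [[0,0,0],[0,0,0.03],255]
    - [[0,0,0],[0,0,0.03],255]

```text
clock: 23.03
position: [0.551, -0.0322, 0.0766]
tcp_rot: [0.963, 0.269, -0.0, 0.0]
wrist_force: [-1.7, 0.3, 4.3]
finger_gap: 0.0255
grip_force: 60.5
```

Run:
```python
from pan import *
show()
print("now",(panel(cam("scene"))*1e3).round(1))
```

```text
t 23.03 pos [ 0.551  -0.0322  0.0766] yaw 31.3 tilt [ 0. -0.] F [-1.7  0.3  4.3] M [0.09 0.34 0.44] gap 0.0255 q [ 0.02  0.85 -0.08  1.91  0.17  0.38 -1.21]
now [-94.5 -95.5 -94.5 -95.5 -95.5 -95.  -95.5 -96.  -95. ]
```

Emit:
step_arm:
  rows:
    - [[0,0,0],[0,0,0.03],255]
    - [[0,0,0],[0,0,0.03],255]
    - [[0,0,0],[0,0,0],255]
    - [[0,0,0],[0,0,0],255]
    - [[0,0,0],[0,0,0],255]

```text
clock: 23.5
position: [0.551, -0.0322, 0.0766]
tcp_rot: [0.971, 0.241, 0.0, 0.0]
wrist_force: [-1.3, 1.0, 5.3]
finger_gap: 0.0255
grip_force: 59.5
```

Run:
```python
from pan import *
show()
```

```text
t 23.5 pos [ 0.551  -0.0322  0.0766] yaw 27.9 tilt [ 0. -0.] F [-1.3  1.   5.3] M [0.15 0.31 0.13] gap 0.0255 q [ 0.02  0.85 -0.07  1.91  0.14  0.38 -1.25]
```

Emit:
step_arm:
  rows:
    - [[0,0,0],[0,0,0.04],255]
    - [[0,0,0],[0,0,0.04],255]
    - [[0,0,0],[0,0,0.04],255]
    - [[0,0,0],[0,0,0.04],255]
    - [[0,0,0],[0,0,0.04],255]

```text
clock: 23.92
position: [0.551, -0.0323, 0.0766]
tcp_rot: [0.99, 0.142, 0.0, 0.0]
wrist_force: [-0.4, -0.1, 4.7]
finger_gap: 0.0253
grip_force: 59.6
```

Run:
```python
from pan import *
show()
```

```text
t 23.92 pos [ 0.551  -0.0323  0.0766] yaw 16.3 tilt [ 0. -0.] F [-0.4 -0.1  4.7] M [0.04 0.28 0.13] gap 0.0253 q [-0.01  0.85 -0.03  1.91  0.06  0.37 -1.37]
```

The moment climbs to 0.44 N m, then falls, with the panel unmoved and a period of about 60°. So the cam is against its hard stop and the key is slipping round in the socket. I'll bring the key on to the next free-play angle and leave it seated there.

Emit:
step_arm:
  rows:
    - [[0,0,0],[0,0,0.06],255]
    - [[0,0,0],[0,0,0.06],255]
    - [[0,0,0],[0,0,0.06],255]
    - [[0,0,0],[0,0,0.06],255]
    - [[0,0,0],[0,0,0.06],255]

```text
clock: 24.33
position: [0.5512, -0.0324, 0.0766]
tcp_rot: [1.0, -0.008, 0.0, 0.0]
wrist_force: [-0.1, 0.0, 3.2]
finger_gap: 0.0257
grip_force: 59.2
```

Emit:
step_arm:
  rows:
    - [[0,0,0],[0,0,0.06],255]
    - [[0,0,0],[0,0,0.06],255]
    - [[0,0,0],[0,0,0.06],255]
    - [[0,0,0],[0,0,0.06],255]
    - [[0,0,0],[0,0,0.06],255]

```text
clock: 24.75
position: [0.551, -0.0325, 0.0766]
tcp_rot: [0.987, -0.158, 0.0, 0.0]
wrist_force: [-1.3, 0.1, 4.5]
finger_gap: 0.0255
grip_force: 59.2
```

Run:
```python
from pan import *
show()
print("now",(panel(cam("scene"))*1e3).round(1))
```

```text
t 24.75 pos [ 0.551  -0.0325  0.0766] yaw -18.2 tilt [ 0. -0.] F [-1.3  0.1  4.5] M [0.03 0.36 0.03] gap 0.0255 q [-0.08  0.86  0.1   1.92 -0.2   0.37 -1.72]
now [-94.5 -95.  -94.5 -95.5 -95.5 -95.  -95.5 -95.5 -95. ]
```

Now I'll release and withdraw straight up, then back away.

Emit:
step_arm:
  rows:
    - [[0,0,0],[0,0,0],60]
    - [[0,0,0],[0,0,0],60]
    - [[0,0,0],[0,0,0],60]
    - [[0,0,0],[0,0,0],60]
    - [[0,0,0],[0,0,0],60]

```text
clock: 25.22
position: [0.551, -0.0323, 0.0763]
tcp_rot: [0.988, -0.156, 0.0, 0.0]
wrist_force: [0.8, 0.7, 0.3]
finger_gap: 0.0657
grip_force: 0.0
```

Emit:
step_arm:
  rows:
    - [[0,0,-1.0],[0,0,0],60]
    - [[0,0,-2.0],[0,0,0],60]
    - [[0,0,-3.0],[0,0,0],60]
    - [[0,0,-3.0],[0,0,0],60]
    - [[0,0,-3.0],[0,0,0],60]

```text
clock: 25.63
position: [0.5506, -0.0323, 0.1984]
tcp_rot: [0.988, -0.156, -0.0, 0.0]
wrist_force: [-0.0, 0.0, 0.1]
finger_gap: 0.0652
grip_force: 0.0
```

Emit:
step_arm:
  rows:
    - [[0,0,-2.0],[0,0,0],60]
    - [[-3.0,-1.0,0],[0,0,0],60]
    - [[-3.0,-1.0,0],[0,0,0],60]
    - [[-2.0,-0.5,0],[0,0,0],60]
    - [[0,0,0],[0,0,0],60]

```text
clock: 26.05
position: [0.4779, 0.0189, 0.217]
tcp_rot: [0.988, -0.153, -0.003, -0.001]
wrist_force: [-1.0, -0.2, -0.3]
finger_gap: 0.0655
grip_force: 0.0
```

Run:
```python
from pan import *
show(); c=cam("scene")
print("panel",(panel(c)*1e3).round(1))
# key: dark grip + white top disc, image centroid vs expectation in the socket
q=proj(c,[.5507,-.0321,.075]); g=cv2.cvtColor(c[0],cv2.COLOR_RGB2GRAY); u,v=q.astype(int)
m=(g[v-22:v+22,u-18:u+18]<70).astype(np.uint8); n,l,st,ce=cv2.connectedComponentsWithStats(m)
for i in range(1,n):
    if st[i,4]>20: print("dark blob",st[i],ce[i]+[u-18,v-22])
print("pred centre",q,"top",proj(c,[.5507,-.0321,.097]),"bottom",proj(c,[.5507,-.0321,.054]))
d=np.abs(c[0].astype(int)-np.load("scene0.npz")["im"].astype(int)).sum(2)
for nm,p in(("mug",[.463,-.263,.05]),("jar",[.641,.345,.05])):
    a,b=proj(c,p).astype(int); print(nm,d[b-25:b+25,a-20:a+20].mean().round(2))
```

```text
t 26.05 pos [0.4779 0.0189 0.217 ] yaw -17.7 tilt [-0.005  0.002] F [-1.  -0.2 -0.3] M [-0.02  0.02  0.01] gap 0.0655 q [-0.25  0.56  0.17  2.04 -0.17  0.57 -1.83]
panel [-94.5 -95.5 -94.5 -95.5 -95.5 -95.  -95.5 -95.5 -95. ]
dark blob [ 12  12  13  21 200] [344.39 211.05]
pred centre [344.35351486 210.18955751] top [344.72899428 202.38827556] bottom [344.00518671 217.42672163]
mug 6.02
jar 68.32
```

Run:
```python
from h import *
c=cam("top"); d=np.abs(c[0].astype(int)-np.load("top0.npz")["im"].astype(int)).sum(2)
for nm,(u,v) in(("jar",(192,149)),("mug",(432,225)),("small key",(216,182))): print(nm,d[v-15:v+15,u-18:u+18].mean().round(2))
c=cam("scene"); print("tcp px",proj(c,sense()["position"]))
```

```text
jar 15.7
mug 22.04
small key 14.0
tcp px [307.15416451 155.09959664]
```

```bash
python3 -c "
from rig import order
print(order.sign_off())"
```

```text
the job is handed in; nothing more can be done
None
```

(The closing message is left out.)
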